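Tip mixed steel balls onto the ball sorter

ROBOT

A 6-joint arm with a two-finger parallel gripper is mounted at the origin on the work surface. World frame = base frame: x ahead of the robot, y to its left, z up, the work surface at z = 0. Lengths are in mm, angles in rad, forces in N, time in s.
With the tool pointing down it reaches from about 400 to 925 mm from the base axis. Payload 12.5 kg.
Tool frame: the origin (TCP) lies midway between the tips of the shut fingers; the grasp point (between the pads) lies 19 mm behind it; y points along the fingers, x is the direction in which the jaws open and shut, and the axes are right-handed (so a half turn about y gives the same grasp; the last joint's range is limited). The gripper opens to 95 mm and grips with 3 to 60 N. Pads are 20 mm wide; open, the fingers measure 119 mm over their backs; the gripper's body (75 mm by 180 mm) begins 59 mm behind the grasp point.
Start: joints at [1.173, 0.491, 1.559, -0, 1.092, -0.106], TCP at [179.781, 598.603, 214.661] pointing down, gripper open.
Joint ranges: [-3.1, 3.1], [-0.84, 2.19], [0.05, 2.79], [-1.13, 4.28], [0.06, 2.93], [-2.69, 2.69]. Speed limits (rad/s): [2.22, 2.22, 2.79, 3.14, 3.14, 3.14].

INTERFACE

Orientations are given as [roll, pitch, yaw] about the fixed x, y, z axes, in that order (R = Rz(yaw) Ry(pitch) Rx(roll)).
In Python, from cell import env, vision, job gives the robot as it stands.
- The arm moves only by the shell command python3 -m crank 'ROWS' [OPENING]. ROWS is JSON, a list of rows, each a list of 6 numbers: the shift along the tool's x, y, z in mm, then the turn, a rotation vector about the tool's x, y, z in degrees. In form: [[x, y, z, rx, ry, rz], ...]. A call has 1 to 5 rows; each row is the pose to reach, as a shift and turn from the pose measured when the call began, along the tool's axes at that moment; what a row does not reach only later rows make up. A row lasts 1/10 s, in which the tool goes at most 50 mm and 8.59 degrees, less where a joint would pass 70% of its speed; a pose out of reach is approached as far as the arm can. A call with a gripper value outside its range is refused whole. OPENING is the opening, from 0 (shut) to 1 (fully open), set as the call begins (- or left out, the last holds). The fingers move at their own pace and stop on an object; the grip force is fixed at half the most. Time passes only in rows, so rows that repeat a pose let the fingers close. It gives the time, the measured TCP pose, the force and the opening at its end, in the units of the state.
- env.state(): the state, without advancing time (a new reading comes with each control period).
- vision.read_camera(name): name is "scene" or "top" or "wrist"; returns (picture, depth): 420x560x3 uint8, blue, green, red; 420x560 float32, mm along the optical axis (not along the pixel's ray), 0 where there is no reading.
- vision.calibration(name): a dict with "vertical_fov" (degrees; the focal length in pixels is half the picture's height over the tangent of half this angle, whatever the lens; pixels are square), "cx", "cy" (the principal point, pixels), "pose" (4x4, takes a point from camera to world coordinates). Camera axes: x right, y down, z forward; pixel columns grow to the right and rows downward; lengths in mm; the calibration is good to about 2 mm. The wrist camera is an equidistant fisheye: a pixel r from the principal point sees the ray r / f radians off the axis. A picture is of the moment at which its call begins: read the wrist's pose just before it. calibration takes no time and is no camera call; for the wrist camera it gives the pose at the moment of the call.
- job.job_done(): hands the job in, once; it reports no verdict.
The state is a dict: "t": time; "joints": joint angles; "qvel": joint speeds; "tau": joint torques, N m; "eef_pos": TCP position; "tcp_rot": TCP orientation; "ft_force": force on the tool from outside, world axes, zero at the start; "moment": the same for the moment, N m; "opening": opening from 0.0 (shut) to 1.0 (fully open).
Only numpy, scipy, OpenCV 4.12 (cv2) and the standard library are available. Lean on these libraries where they do the work, as an engineer would, in place of code of your own. Each camera call takes 0.05 s, during which the arm holds its last target.

TASK

Pick up the scoop that holds the two steel balls by its handle, carry it without spilling to the ball sorter and tip the balls over the scoop's lip onto the closed upper end of the sloping board, so that they roll down and sort themselves: the small one through the slot into the side tray, the large one off the foot of the board into the end tray. Do not touch the balls with the gripper. Then stand the empty scoop upright on the bench again and let go of it.

Things in the scene. Friction and masses are not known exactly. Their poses are not given: they have to be found in the camera images.
- scoop: Metal scoop holding the balls (its twin is empty). mm: origin underside centre, z up; x -66..58, width 70, 0.25 kg. Flat floor z 4; from x -12 an 8 deg ramp rises to the open front lip (x -66, z 12): balls roll out over it, to -x, when tipped front-down 20+ deg (30 is sure). Walls 30 high. Wooden grip on a strap (top z 50): x 4..40, 16 thick in y, z 50..90; pinch across y from above.
- sorter: Fixed, green sides, steel board. mm: origin underside centre, z up; x -137..134, y -119..55. Board: V trough along x, 100 wide, steeper-sided below x 54, falls 11 deg to -x, bottom line z = 63+0.19x. Upper end x 54..128 closed: tip balls there, over y 0, heading -x. Rear wall x 131, top z 112; side walls y +-52, top z 130 at upper end, 95 at foot. There a middle slot 24 wide runs to the foot, x -57.
- ball_large: Plain steel ball, 32 mm diameter, 0.13 kg, loose in the scoop. Origin: its centre. It rides over the sorter's slot and drops off the foot into the end tray (sorter x -131..-60, y -49..49 mm, floor about 30 up, walls 70 to 76 high).
- ball_small: Plain steel ball, 18 mm diameter, 0.024 kg, loose in the scoop. Origin: its centre. It falls through the sorter's slot onto a ramp that leads to the open side tray on the sorter's -y side (sorter x -54..59, y -113..-55 mm, floor about 10 to 18 up, outer wall 36 high).
Things that resemble listed ones, but are neither listed nor needed, are in the scene too. What is shaped like the scoop but purple or red is not meant.

How it is judged:
By the outcome, as a careful person would: the job done as asked, in the order asked, and still so for the second after the job is handed in, with the robot touching nothing.
It also fails if it takes over 54 s, if anything falls off the work surface, if the arm or the gripper's body presses on something with over 40 N, if the wrist force passes 120 N, or if a joint passes its speed limit or range.

## Working session

There is one attempt and no reset: what is moved stays moved. The work goes in short steps, Python scripts to look and compute and a shell command to move; the robot and the scene stay as the last step left them, time stands still between calls to the robot, and variables do not carry over. Pictures are saved under pics/ and viewed, and the job is handed in when it is done.

```bash
ls; mkdir -p pics
python3 - <<'E'
from cell import env,vision,job
import cv2,numpy as np
print(env.state())
for n in("scene","top"):
    p,d=vision.read_camera(n); cv2.imwrite(f"pics/{n}0.png",p); np.savez(f"pics/{n}0.npz",p=p,d=d)
    c=vision.calibration(n); print(n,c)
E
```

```text
pics
{'t': 0.0, 'joints': array([ 1.17340768e+00,  4.91546807e-01,  1.55949389e+00, -1.17591082e-05,
        1.09171439e+00, -1.05577894e-01]), 'qvel': array([ 9.59291560e-04,  5.22898935e-04,  8.29764439e-04, -2.07918793e-03,
        4.80440658e-05, -2.64653443e-04]), 'tau': array([ 1.71371516e-05, -6.12654734e+01, -2.58165944e+01,  6.92673004e-02,
        4.82658797e-02, -1.25257079e-04]), 'eef_pos': array([179.66675581, 598.33664957, 214.05437614]), 'tcp_rot': array([-1.57068420e+00,  1.15705705e-03,  1.27899107e+00]), 'ft_force': array([ 0.59788488, -0.44648397,  0.48741304]), 'moment': array([ 0.02481842, -0.01631739, -0.04147263]), 'opening': 1.0000753180270627}
scene {'vertical_fov': 55.944803089253796, 'cx': 285.2636038585865, 'cy': 207.4058375128799, 'pose': array([[ 2.84833379e-01,  5.33741606e-01, -7.96234792e-01,
         1.11956174e+03],
       [ 9.58462440e-01, -1.45734018e-01,  2.45176157e-01,
        -1.35283788e+02],
       [ 1.48222200e-02, -8.32995495e-01, -5.53081194e-01,
         4.67143774e+02],
       [ 0.00000000e+00,  0.00000000e+00,  0.00000000e+00,
         1.00000000e+00]])}
top {'vertical_fov': 45.10022298095463, 'cx': 277.08858551527896, 'cy': 209.4456849894854, 'pose': array([[ 2.45977614e-02, -9.92630413e-01,  1.18658393e-01,
         3.61366749e+02],
       [-9.99606088e-01, -2.60261268e-02, -1.05028642e-02,
         8.47820005e+01],
       [ 1.35136809e-02, -1.18353305e-01, -9.92879588e-01,
         1.10824700e+03],
       [ 0.00000000e+00,  0.00000000e+00,  0.00000000e+00,
         1.00000000e+00]])}
```

View pics/scene0.png

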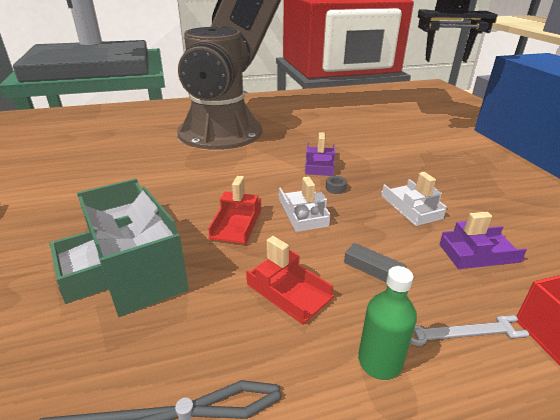

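View pics/top0.png

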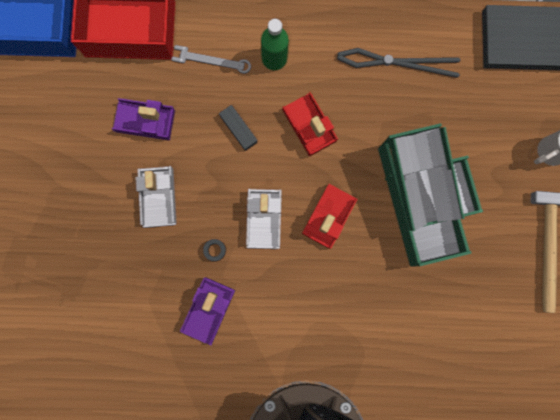

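Run:
```python
import cv2,numpy as np
t=cv2.imread("pics/top0.png"); s=cv2.imread("pics/scene0.png")
a=cv2.resize(t[150:260,125:295],None,fx=4.6,fy=4.6,interpolation=cv2.INTER_CUBIC)
cv2.imwrite("pics/c1.png",a[:600])
b=cv2.resize(s[165:240,270:450],None,fx=4.4,fy=4.4,interpolation=cv2.INTER_CUBIC);cv2.imwrite("pics/c2.png",b)
c=cv2.resize(t[110:280,360:500],None,fx=3.5,fy=3.5,interpolation=cv2.INTER_CUBIC);cv2.imwrite("pics/c3.png",c)
```

```text
(no output)
```

View pics/c1.png

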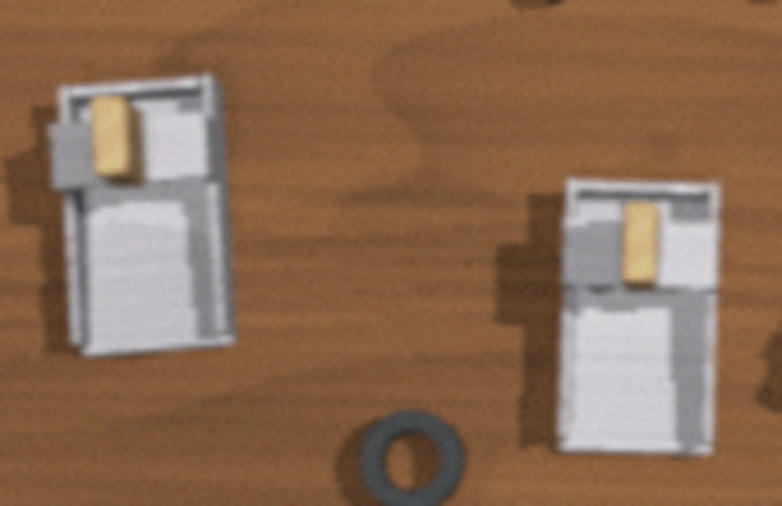

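View pics/c2.png

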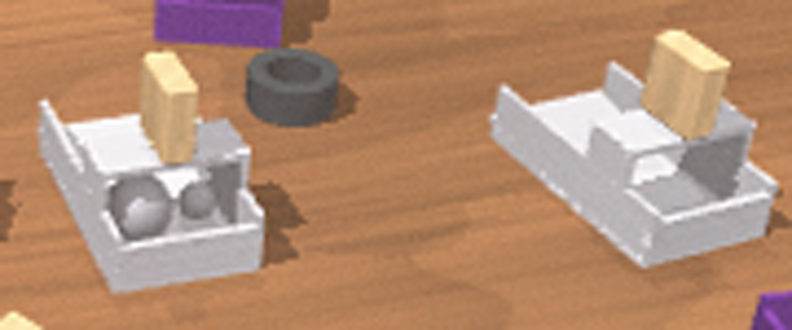

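View pics/c3.png

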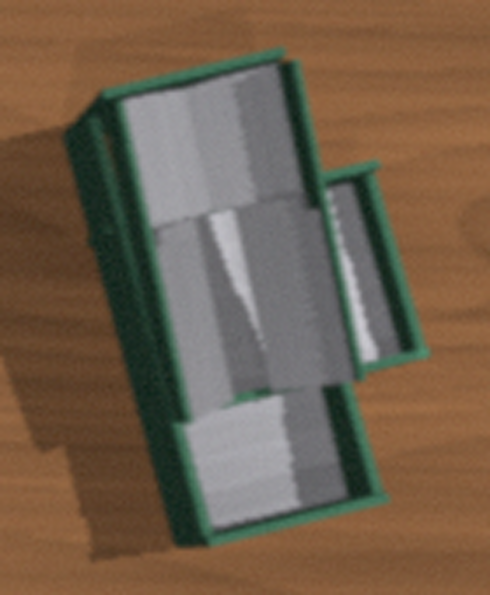

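```bash
cat > h.py <<'E'
import numpy as np,cv2
from cell import vision
def rays(n,cal,uv):
    uv=np.atleast_2d(uv).astype(float)
    f=210/np.tan(np.radians(cal["vertical_fov"]/2))
    x=(uv[:,0]-cal["cx"])/f;y=(uv[:,1]-cal["cy"])/f
    if n=="wrist":
        r=np.hypot(x,y);k=np.where(r>1e-9,np.sin(r)/np.maximum(r,1e-9),1)
        d=np.c_[x*k,y*k,np.cos(r)]
    else: d=np.c_[x,y,np.ones_like(x)]
    return d
def world(n,cal,uv,depth):
    d=rays(n,cal,uv); d=d/d[:,2:3]*np.asarray(depth)[:,None]
    return d@cal["pose"][:3,:3].T+cal["pose"][:3,3]
def plane(n,cal,uv,z):
    d=rays(n,cal,uv)@cal["pose"][:3,:3].T; o=cal["pose"][:3,3]
    return o+d*((z-o[2])/d[:,2])[:,None]
def cloud(n,cal,D):
    v,u=np.mgrid[:420,:560]
    return world(n,cal,np.c_[u.ravel(),v.ravel()],D.ravel()).reshape(420,560,3)
E
python3 - <<'E'
from h import *
for n in("top","scene"):
    z=np.load(f"pics/{n}0.npz");p,D=z["p"],z["d"];cal=vision.calibration(n)
    W=cloud(n,cal,D);hsv=cv2.cvtColor(p,cv2.COLOR_BGR2HSV)
    print(n,"table z",np.median(W[...,2][(np.abs(W[...,2])<15)]))
    # scoop handle region
    if n=="top": sl=(slice(185,215),slice(252,276)); big=(slice(182,255),slice(240,290)); so=(slice(115,275),slice(370,490))
    else: sl=(slice(173,203),slice(298,318)); big=(slice(175,235),slice(272,335)); so=(slice(170,315),slice(45,190))
    w=W[sl].reshape(-1,3);h=hsv[sl].reshape(-1,3)
    m=(w[:,2]>84)&(w[:,2]<98)
    q=w[m]; print("grip n",m.sum(),"min",q.min(0),"max",q.max(0),cv2.minAreaRect(q[:,:2].astype(np.float32)))
    w=W[big].reshape(-1,3);m=(w[:,2]>8)&(w[:,2]<40)&(D[big].ravel()>0);q=w[m]
    print("body",cv2.minAreaRect(q[:,:2].astype(np.float32)), np.percentile(q[:,2],[50,99]))
    g=(hsv[so][...,0]>60)&(hsv[so][...,0]<90)&(hsv[so][...,1]>80)
    w=W[so].reshape(-1,3); gm=g.ravel()
    for lo,hi in((60,140),(92,140),(105,140),(20,45)):
        m=gm&(w[:,2]>lo)&(w[:,2]<hi);q=w[m]
        print("green",lo,hi,len(q),cv2.minAreaRect(q[:,:2].astype(np.float32)))
E
```

```text
top table z 0.9747656694537454
grip n 136 min [479.03512456  92.98170367  84.16641437] max [514.70184295 108.99783382  94.85291955] ((496.961181640625, 101.0931167602539), (15.320520401000977, 36.158668518066406), 86.23812103271484)
body ((471.0482482910156, 110.70024108886719), (89.38729858398438, 125.79105377197266), 89.96865844726562) [11.87892724 34.37549627]
green 60 140 1458 ((521.9227294921875, -236.72235107421875), (267.4660339355469, 111.72361755371094), 15.198057174682617)
green 92 140 691 ((557.227294921875, -227.38980102539062), (194.80462646484375, 110.4696273803711), 15.428694725036621)
green 105 140 479 ((577.7022705078125, -220.6280059814453), (151.7750701904297, 108.26094055175781), 15.455891609191895)
green 20 45 697 ((531.09033203125, -265.59637451171875), (263.76025390625, 174.56207275390625), 15.804560661315918)
scene table z -0.6515634366958238
grip n 94 min [477.919669    93.98618631  84.16479752] max [515.84580577 109.12057975  90.38262316] ((496.8924560546875, 101.4560775756836), (38.02878189086914, 15.036088943481445), 0.6531160473823547)
body ((457.67596435546875, 138.1959686279297), (142.77548217773438, 156.7245330810547), 89.84149169921875) [19.33523431 36.94573205]
green 60 140 416 ((521.32275390625, -236.79360961914062), (272.7476501464844, 107.66860961914062), 15.231106758117676)
green 92 140 276 ((558.763671875, -227.0608367919922), (195.2334747314453, 107.6891860961914), 15.507590293884277)
green 105 140 239 ((584.6864624023438, -218.99508666992188), (138.9075164794922, 107.6285400390625), 14.767826080322266)
green 20 45 137 ((568.67529296875, -268.1178894042969), (196.85678100585938, 150.45762634277344), 16.334840774536133)
```

Run:
```python
from h import *
z=np.load("pics/top0.npz");p,D=z["p"],z["d"];cal=vision.calibration("top")
px=np.array([[568,180],[718,184],[560,450],[712,453]])/4.6+[125,150]-0.5
P=plane("top",cal,px,30);print(P)
P2=plane("top",cal,px,12);print(P2[2:])
print("yaw sides",np.degrees(np.arctan2(*(P[0]-P[2])[[1,0]])),np.degrees(np.arctan2(*(P[1]-P[3])[[1,0]])),"rear",np.degrees(np.arctan2(*(P[0]-P[1])[[1,0]]))-90, "front",np.degrees(np.arctan2(*(P[2]-P[3])[[1,0]]))-90)
# sorter trough profile
W=cloud("top",cal,D)
a=np.radians(15.3);o=np.array([523,-236.4])
q=(W[...,:2]-o)@np.array([[np.cos(a),-np.sin(a)],[np.sin(a),np.cos(a)]])
for x in(-100,-40,0,40,60,90,115,131):
    print(x,[ (y,round(float(np.median(W[...,2][(abs(q[...,0]-x)<4)&(abs(q[...,1]-y)<3)])),0)) for y in(-100,-70,-53,-40,-25,-10,0,10,25,40,53)])
```

```text
[[533.76846198 137.24071573  30.        ]
 [533.75324329  66.89581399  30.        ]
 [407.40609076 136.96788689  30.        ]
 [407.79170577  66.67655737  30.        ]]
[[408.17466063 137.83906572  12.        ]
 [408.566713    66.37430939  12.        ]]
yaw sides 0.12370705330324142 0.0997325554492643 rear -0.012395590949992652 front 0.3143188653084792
-100 [(-100, 1.0), (-70, nan), (-53, 68.0), (-40, 32.0), (-25, 32.0), (-10, 31.0), (0, 31.0), (10, 31.0), (25, 30.0), (40, nan), (53, 49.0)]
-40 [(-100, 15.0), (-70, nan), (-53, 97.0), (-40, 84.0), (-25, 71.0), (-10, 27.0), (0, 29.0), (10, 59.0), (25, 71.0), (40, 85.0), (53, 62.0)]
0 [(-100, 12.0), (-70, nan), (-53, 106.0), (-40, 93.0), (-25, 77.0), (-10, 29.0), (0, 29.0), (10, 64.0), (25, 79.0), (40, 92.0), (53, 64.0)]
40 [(-100, 13.0), (-70, nan), (-53, 112.0), (-40, 99.0), (-25, 85.0), (-10, 29.0), (0, nan), (10, 75.0), (25, 88.0), (40, 100.0), (53, 68.0)]
60 [(-100, 49.0), (-70, nan), (-53, 116.0), (-40, 90.0), (-25, 83.0), (-10, 78.0), (0, 76.0), (10, 79.0), (25, 84.0), (40, 90.0), (53, 72.0)]
90 [(-100, nan), (-70, nan), (-53, 118.0), (-40, 97.0), (-25, 90.0), (-10, 85.0), (0, 82.0), (10, 85.0), (25, 91.0), (40, 98.0), (53, 70.0)]
115 [(-100, nan), (-70, nan), (-53, 124.0), (-40, 101.0), (-25, 94.0), (-10, 91.0), (0, 86.0), (10, 90.0), (25, 97.0), (40, 100.0), (53, 70.0)]
131 [(-100, nan), (-70, nan), (-53, 111.0), (-40, 111.0), (-25, 112.0), (-10, 111.0), (0, 112.0), (10, 111.0), (25, 112.0), (40, 111.0), (53, 69.0)]
  return _methods._mean(a, axis=axis, dtype=dtype,
  ret = ret.dtype.type(ret / rcount)
```

```bash
cat >> h.py <<'E'
from scipy.spatial.transform import Rotation as Ro
from cell import env
def rows(p,rpy,show=True):
    s=env.state();R0=Ro.from_euler("xyz",s["tcp_rot"]);R=Ro.from_euler("xyz",np.radians(rpy))
    d=R0.inv().apply(np.array(p)-s["eef_pos"]);r=(R0.inv()*R).as_rotvec(degrees=True)
    print("t",round(s["t"],2),"at",s["eef_pos"].round(1),np.degrees(s["tcp_rot"]).round(1),"j",s["joints"].round(2),"F",s["ft_force"].round(1),"open",round(s["opening"],3))
    print("row",d.round(1).tolist(),r.round(1).tolist(),"n>=",max(np.linalg.norm(d)/50,np.linalg.norm(r)/8.59).round(1))
E
python3 -c "
from h import *
rows([497,101.6,170],[-90,0,-90])"
```

```text
t 0.1 at [179.7 598.4 214.1] [-90.    0.1  73.3] j [ 1.17  0.49  1.56  0.    1.09 -0.11] F [ 0.3  0.  -0.6] open 0.997
row [-384.5, 44.5, -446.8] [0.1, 163.3, -0.0] n>= 19.0
```

```bash
python3 -m crank '[[-384,44,-446,0,163,0],[-384,44,-446,0,163,0],[-384,44,-446,0,163,0],[-384,44,-446,0,163,0],[-384,44,-446,0,163,0]]' 0.6; python3 -c "
from h import *
rows([497,101.6,170],[-90,0,-90])"
```

```text
t: 0.6
eef_pos: [314.4, 386.6, 195.7]
tcp_rot: [-1.571, 0.0, 0.523]
ft_force: [1.4, 0.6, -0.2]
opening: 0.639
t 0.6 at [314.4 386.6 195.7] [-90.   0.  30.] j [ 0.76  0.34  1.89 -0.    0.92  0.23] F [ 1.4  0.6 -0.2] open 0.639
row [15.8, 25.8, -338.1] [0.0, 120.0, 0.0] n>= 14.0
```

```bash
python3 -m crank '[[15.8,25.8,-338,0,120,0],[15.8,25.8,-338,0,120,0],[15.8,25.8,-338,0,120,0],[15.8,25.8,-338,0,120,0],[15.8,25.8,-338,0,120,0]]'; python3 -c "
from h import *
rows([497,101.6,170],[-90,0,-90])"
```

```text
t: 1.1
eef_pos: [448.7, 176.4, 176.8]
tcp_rot: [-1.571, -0.0, -0.227]
ft_force: [0.7, 0.0, -0.5]
opening: 0.596
t 1.1 at [448.7 176.4 176.8] [-90.  -0. -13.] j [ 0.24  0.34  1.95 -0.    0.86  0.47] F [ 0.7  0.  -0.5] open 0.596
row [63.9, 6.8, -62.0] [-0.0, 77.0, 0.0] n>= 9.0
```

```bash
python3 -m crank '[[64,7,-62,0,77,0],[64,7,-62,0,77,0],[64,7,-62,0,77,0],[64,7,-62,0,77,0],[64,7,-62,0,77,0]]'; python3 -c "
from h import *
rows([497,101.6,170],[-90,0,-90])"
```

```text
t: 1.6
eef_pos: [497.1, 101.1, 169.5]
tcp_rot: [-1.571, -0.0, -0.978]
ft_force: [0.6, 0.5, -0.0]
opening: 0.601
t 1.6 at [497.1 101.1 169.5] [-90.  -0. -56.] j [ 0.07  0.38  1.9  -0.    0.86  1.05] F [ 0.6  0.5 -0. ] open 0.601
row [-0.5, -0.5, 0.2] [0.0, 34.0, 0.0] n>= 4.0
```

```bash
python3 -m crank '[[-0.5,-0.5,0,0,34,0],[-0.5,-0.5,0,0,34,0],[-0.5,-0.5,0,0,34,0],[-0.5,-0.5,0,0,34,0],[-0.5,-0.5,0,0,34,0]]'
python3 - <<'E'
from h import *
cal=vision.calibration("wrist");p,d=vision.read_camera("wrist");cv2.imwrite("pics/w1.png",p);np.savez("pics/w1.npz",p=p,d=d)
rows([497,101.6,57],[-90,0,-90])
E
```

```text
t: 2.1
eef_pos: [496.7, 101.5, 169.8]
tcp_rot: [-1.572, -0.0, -1.574]
ft_force: [0.2, -0.5, 1.2]
opening: 0.602
t 2.15 at [496.7 101.5 169.8] [-90.1  -0.  -89.9] j [ 0.07  0.38  1.9  -0.    0.87  1.64] F [ 0.1 -0.6 -0. ] open 0.602
row [-0.1, 112.8, 0.4] [0.1, 0.1, 0.0] n>= 2.3
```

View pics/w1.png

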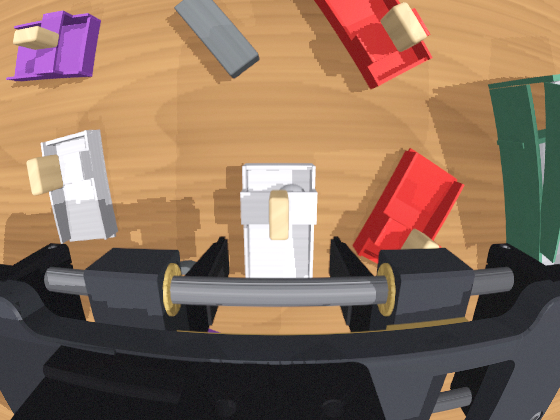

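The wrist view shows the grip (280,215) midway between the fingers, with a ball peeking out at (293,188), so this is the loaded grey scoop. The other grey one, at (75,185), is empty.

```bash
python3 -m crank '[[0,40,0,0,0,0],[0,75,0,0,0,0],[0,95,0,0,0,0],[0,108,0,0,0,0],[0,112.5,0,0,0,0]]'; python3 -m crank '[[0,0,0,0,0,0],[0,0,0,0,0,0],[0,0,0,0,0,0],[0,0,0,0,0,0],[0,0,0,0,0,0]]' 0; python3 -c "
from h import *
rows([497,101.6,57],[-90,0,-90])"
```

```text
t: 2.65
eef_pos: [496.1, 101.4, 56.0]
tcp_rot: [-1.574, -0.001, -1.564]
ft_force: [0.4, -0.6, -0.2]
opening: 0.597
t: 3.15
eef_pos: [496.2, 101.4, 56.4]
tcp_rot: [-1.573, -0.0, -1.564]
ft_force: [-0.3, 0.5, 0.7]
opening: 0.238
t 3.15 at [496.2 101.4  56.4] [-90.1  -0.  -89.6] j [ 0.07  0.56  2.   -0.    0.59  1.64] F [-0.3  0.5  0.7] open 0.238
row [-0.2, -0.6, 0.8] [0.1, 0.4, 0.0] n>= 0.0
```

```bash
python3 -m crank '[[0,0,0,0,0,0],[0,0,0,0,0,0],[0,0,0,0,0,0],[0,0,0,0,0,0]]' 0;  python3 -m crank '[[0,-4,0,0,0,0],[0,-10,0,0,0,0],[0,-20,0,0,0,0],[0,-30,0,0,0,0],[0,-34,0,0,0,0]]'
python3 - <<'E'
from h import *
p,d=vision.read_camera("scene");cv2.imwrite("pics/s2.png",cv2.resize(p[80:260,200:440],None,fx=3.3,fy=3.3))
rows([497,101.6,150],[-90,0,-90])
E
```

```text
t: 3.55
eef_pos: [496.2, 101.4, 56.5]
tcp_rot: [-1.573, -0.0, -1.564]
ft_force: [-1.2, 0.5, 2.0]
opening: 0.166
t: 4.05
eef_pos: [496.8, 101.5, 92.0]
tcp_rot: [-1.571, -0.0, -1.564]
ft_force: [-0.8, 0.2, -3.8]
opening: 0.168
t 4.1 at [496.8 101.5  92.1] [-90.   -0.  -89.6] j [ 0.07  0.5   1.97 -0.    0.67  1.64] F [ 0.2  0.5 -3.2] open 0.171
row [-0.1, -57.9, 0.1] [0.0, 0.4, 0.0] n>= 1.2
```

View pics/s2.png

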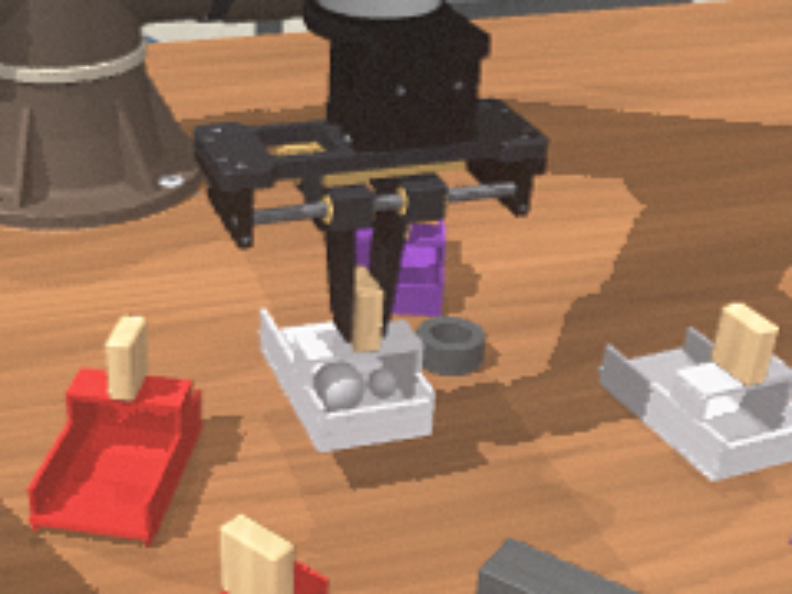

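```bash
cat >> h.py <<'E'
O=np.array([523,-236.4,0]);YS=15.3
def pour(th,lip,ang=None):
    Rs=Ro.from_euler("z",YS,degrees=True);Rt=Ro.from_euler("y",-th,degrees=True)
    p=O+Rs.apply(np.array(lip)+Rt.apply([87.5,0,44.5]))
    R=Rs*Rt*Ro.from_euler("xyz",[-90,0,-90],degrees=True)
    return p,R.as_euler("xyz",degrees=True)
E
python3 -c "
from h import *
p,r=pour(0,[106,0,160]);print(p,r);rows(p,r)"
```

```text
[ 709.64186047 -185.34056483  204.5       ] [-90.    0.  -74.7]
t 4.1 at [496.8 101.5  92.1] [-90.   -0.  -89.6] j [ 0.07  0.5   1.97 -0.    0.67  1.64] F [ 0.2  0.5 -3.2] open 0.171
row [288.3, -112.4, 210.8] [0.0, -14.9, 0.0] n>= 7.5
```

Lift first, with easing, then carry at about 200 mm/s.

```bash
python3 -m crank '[[0,-10,0,0,0,0],[0,-30,0,0,0,0],[0,-54,0,0,0,0],[0,-78,0,0,0,0],[0,-102,0,0,0,0]]'; python3 -m crank '[[3,-8,2,0,0,0],[11,-10,8,0,-1,0],[23,-10,17,0,-2,0],[37,-10,27,0,-3,0],[51,-10,37,0,-4,0]]';python3 -c "
from h import *
p,r=pour(0,[106,0,160]);rows(p,r)"
```

```text
t: 4.6
eef_pos: [496.5, 101.5, 195.5]
tcp_rot: [-1.571, -0.0, -1.564]
ft_force: [0.4, 0.3, -4.4]
opening: 0.168
t: 5.1
eef_pos: [534.0, 50.1, 205.1]
tcp_rot: [-1.572, -0.0, -1.493]
ft_force: [-0.3, 0.4, -4.3]
opening: 0.17
t 5.1 at [534.   50.1 205.1] [-90.1  -0.  -85.6] j [-0.03  0.38  1.79 -0.    0.98  1.46] F [-0.3  0.4 -4.3] open 0.17
row [248.3, 0.4, 156.9] [0.1, -10.9, 0.0] n>= 5.9
```

```bash
python3 -m crank '[[15,0,9.5,0,-0.6,0],[30,0,19,0,-1.2,0],[46,0,29,0,-2,0],[62,0,39,0,-2.7,0],[78,0,49,0,-3.4,0]]'; python3 -c "
from h import *
p,r=pour(0,[106,0,160]);rows(p,r)"
```

```text
t: 5.6
eef_pos: [589.0, -24.7, 204.3]
tcp_rot: [-1.573, 0.0, -1.434]
ft_force: [-0.3, -1.0, -2.6]
opening: 0.168
t 5.6 at [589.  -24.7 204.3] [-90.1   0.  -82.1] j [-0.15  0.45  1.66 -0.    1.03  1.28] F [-0.3 -1.  -2.6] open 0.168
row [175.6, -0.4, 97.6] [0.1, -7.4, -0.0] n>= 4.0
```

```bash
python3 -m crank '[[17,0,9.5,0,-0.7,0],[34,0,19,0,-1.4,0],[51,0,28.5,0,-2.1,0],[68,0,38,0,-2.8,0],[85,0,47.5,0,-3.6,0]]'; python3 -c "
from h import *
p,r=pour(0,[106,0,160]);rows(p,r)"
```

```text
t: 6.1
eef_pos: [647.8, -103.3, 203.4]
tcp_rot: [-1.575, 0.001, -1.37]
ft_force: [-0.7, 0.1, -3.9]
opening: 0.166
t 6.1 at [ 647.8 -103.3  203.4] [-90.2   0.1 -78.5] j [-0.26  0.55  1.49 -0.    1.11  1.11] F [-0.7  0.1 -3.9] open 0.166
row [92.7, -1.4, 44.3] [0.2, -3.8, -0.1] n>= 2.1
```

```bash
python3 -m crank '[[17,0,8,0,-0.7,0],[34,0,16,0,-1.4,0],[51,-0.5,24,0,-2.1,0],[65,-1,31,0,-2.8,0],[76,-1,36,0,-3.3,0]]'; python3 -m crank '[[7,0,3,0,-0.3,0],[11,0,5,0,-0.5,0],[13,0,6,0,-0.5,0],[13,0,6,0,-0.5,0]]'
python3 - <<'E'
from h import *
p,r=pour(0,[106,0,160]);rows(p,r)
for n in("scene","top"):
    p,d=vision.read_camera(n);cv2.imwrite(f"pics/{n}3.png",p)
a=cv2.imread("pics/scene3.png")[60:330,20:320];b=cv2.imread("pics/top3.png")[70:290,340:520]
cv2.imwrite("pics/m3.png",np.hstack([cv2.resize(a,(430,387)),cv2.resize(b,(317,387))]))
E
```

```text
t: 6.6
eef_pos: [698.3, -171.6, 203.1]
tcp_rot: [-1.576, 0.002, -1.313]
ft_force: [-0.1, -0.4, -3.4]
opening: 0.165
t: 7.0
eef_pos: [707.4, -182.5, 203.0]
tcp_rot: [-1.576, 0.002, -1.304]
ft_force: [-0.5, -0.5, -3.0]
opening: 0.168
t 7.0 at [ 707.4 -182.5  203. ] [-90.3   0.1 -74.7] j [-0.34  0.66  1.27 -0.    1.22  0.96] F [-0.5 -0.5 -3. ] open 0.168
row [3.4, -1.5, 1.4] [0.3, -0.0, -0.1] n>= 0.1
```

View pics/m3.png

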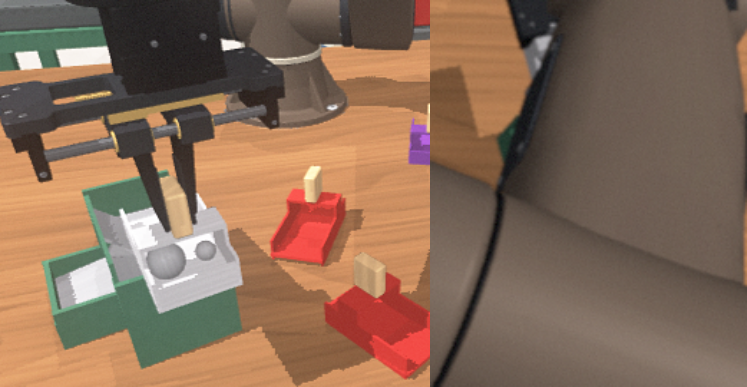

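```bash
cat >> h.py <<'E'
def seq(l):
    for th,lip in l: print(th,lip,end=" ");rows(*pour(th,lip))
E
python3 -c "
from h import *
seq([(1,[106,0,152]),(3,[106,0,144]),(5,[106,0,136]),(6.5,[106,0,130]),(7,[106,0,128])])" | grep row
```

```text
row [3.6, 5.1, 0.6] [1.3, 0.0, -0.1] n>= 0.2
row [3.6, 10.1, -1.0] [3.3, -0.0, -0.1] n>= 0.4
row [3.6, 15.2, -2.7] [5.3, -0.0, -0.1] n>= 0.6
row [3.6, 19.1, -4.1] [6.8, -0.0, -0.1] n>= 0.8
row [3.6, 20.3, -4.6] [7.3, -0.0, -0.1] n>= 0.8
```

```bash
python3 -m crank '[[3.5,5,0.6,1.3,0,0],[3.5,10,-1,3.3,0,0],[3.5,15,-2.7,5.3,0,0],[3.5,19,-4,6.8,0,0],[3.5,20.5,-4.6,7.3,0,0]]'; python3 -c "
from h import *
seq([(9,[106,0,124]),(12,[106,0,120]),(15,[106,0,119]),(18,[106,0,119]),(21,[106,0,119]),(24,[106,0,119]),(28,[106,0,119])])"
```

```text
t: 7.6
eef_pos: [703.1, -186.5, 182.6]
tcp_rot: [-1.448, 0.002, -1.304]
ft_force: [-0.3, 0.3, -3.8]
opening: 0.164
9 [106, 0, 124] t 7.6 at [ 703.1 -186.5  182.6] [-83.    0.1 -74.7] j [-0.38  0.63  1.39  0.09  1.02  0.88] F [-0.3  0.3 -3.8] open 0.164
row [0.6, 0.8, -1.5] [2.0, -0.0, -0.1] n>= 0.2
12 [106, 0, 120] t 7.6 at [ 703.1 -186.5  182.6] [-83.    0.1 -74.7] j [-0.38  0.63  1.39  0.09  1.02  0.88] F [-0.3  0.3 -3.8] open 0.164
row [0.6, 0.3, -4.6] [5.0, -0.0, -0.1] n>= 0.6
15 [106, 0, 119] t 7.6 at [ 703.1 -186.5  182.6] [-83.    0.1 -74.7] j [-0.38  0.63  1.39  0.09  1.02  0.88] F [-0.3  0.3 -3.8] open 0.164
row [0.6, -3.0, -7.6] [8.0, -0.0, -0.1] n>= 0.9
18 [106, 0, 119] t 7.6 at [ 703.1 -186.5  182.6] [-83.    0.1 -74.7] j [-0.38  0.63  1.39  0.09  1.02  0.88] F [-0.3  0.3 -3.8] open 0.164
row [0.6, -7.1, -10.6] [11.0, -0.0, -0.1] n>= 1.3
21 [106, 0, 119] t 7.6 at [ 703.1 -186.5  182.6] [-83.    0.1 -74.7] j [-0.38  0.63  1.39  0.09  1.02  0.88] F [-0.3  0.3 -3.8] open 0.164
row [0.6, -11.1, -13.9] [14.0, -0.0, -0.1] n>= 1.6
24 [106, 0, 119] t 7.6 at [ 703.1 -186.5  182.6] [-83.    0.1 -74.7] j [-0.38  0.63  1.39  0.09  1.02  0.88] F [-0.3  0.3 -3.8] open 0.164
row [0.5, -14.9, -17.4] [17.0, -0.0, -0.1] n>= 2.0
28 [106, 0, 119] t 7.6 at [ 703.1 -186.5  182.6] [-83.    0.1 -74.7] j [-0.38  0.63  1.39  0.09  1.02  0.88] F [-0.3  0.3 -3.8] open 0.164
row [0.5, -19.6, -22.3] [21.0, -0.0, -0.1] n>= 2.4
```

```bash
python3 -m crank '[[0.6,0.8,-1.5,2,0,0],[0.6,0.3,-4.6,5,0,0],[0.6,-3,-7.6,8,0,0],[0.6,-4.3,-8.6,9,0,0],[0.6,-5.7,-9.6,10,0,0]]'; python3 -m crank '[[0,0,0,0,0,0],[0,0,0,0,0,0]]'
python3 - <<'E'
from h import *
p,d=vision.read_camera("scene");cv2.imwrite("pics/m4.png",cv2.resize(p[100:330,20:260],None,fx=2.5,fy=2.5))
seq([(18,[106,0,119]),(20,[106,0,119]),(22,[106,0,119]),(24,[106,0,119]),(26,[106,0,119]),(28,[106,0,119]),(31,[106,0,119])])
E
```

```text
t: 8.1
eef_pos: [693.5, -189.8, 187.6]
tcp_rot: [-1.273, 0.002, -1.304]
ft_force: [-0.2, -0.3, -1.5]
opening: 0.169
t: 8.3
eef_pos: [693.8, -189.7, 188.0]
tcp_rot: [-1.273, 0.002, -1.303]
ft_force: [-0.8, 0.9, -2.1]
opening: 0.167
18 [106, 0, 119] t 8.35 at [ 693.8 -189.6  187.8] [-73.    0.1 -74.7] j [-0.43  0.57  1.53  0.26  0.83  0.72] F [ 0.3 -0.7 -1.8] open 0.169
row [0.0, -1.0, -1.4] [1.0, -0.0, -0.1] n>= 0.1
20 [106, 0, 119] t 8.35 at [ 693.8 -189.6  187.8] [-73.    0.1 -74.7] j [-0.43  0.57  1.53  0.26  0.83  0.72] F [ 0.3 -0.7 -1.8] open 0.169
row [0.0, -4.0, -3.0] [3.0, -0.0, -0.1] n>= 0.3
22 [106, 0, 119] t 8.35 at [ 693.8 -189.6  187.8] [-73.    0.1 -74.7] j [-0.43  0.57  1.53  0.26  0.83  0.72] F [ 0.3 -0.7 -1.8] open 0.169
row [0.0, -7.0, -4.8] [5.0, -0.0, -0.1] n>= 0.6
24 [106, 0, 119] t 8.35 at [ 693.8 -189.6  187.8] [-73.    0.1 -74.7] j [-0.43  0.57  1.53  0.26  0.83  0.72] F [ 0.3 -0.7 -1.8] open 0.169
row [0.0, -9.8, -6.7] [7.0, -0.0, -0.1] n>= 0.8
26 [106, 0, 119] t 8.35 at [ 693.8 -189.6  187.8] [-73.    0.1 -74.7] j [-0.43  0.57  1.53  0.26  0.83  0.72] F [ 0.3 -0.7 -1.8] open 0.169
row [0.0, -12.6, -8.6] [9.0, -0.0, -0.1] n>= 1.0
28 [106, 0, 119] t 8.35 at [ 693.8 -189.6  187.8] [-73.    0.1 -74.7] j [-0.43  0.57  1.53  0.26  0.83  0.72] F [ 0.3 -0.7 -1.8] open 0.169
row [-0.0, -15.4, -10.7] [11.0, -0.0, -0.1] n>= 1.3
31 [106, 0, 119] t 8.35 at [ 693.8 -189.6  187.8] [-73.    0.1 -74.7] j [-0.43  0.57  1.53  0.26  0.83  0.72] F [ 0.3 -0.7 -1.8] open 0.169
row [-0.0, -19.4, -13.9] [14.0, -0.0, -0.1] n>= 1.6
```

View pics/m4.png

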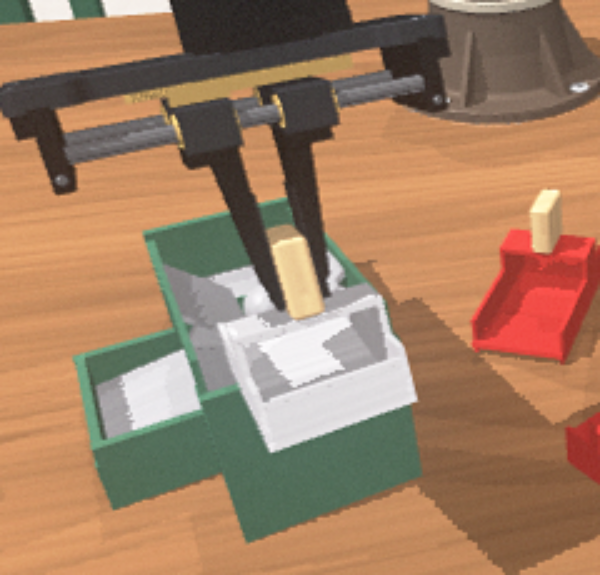

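The rear of the scoop is empty and a ball is visible at about (258,295) on the board. I'll tip further to be sure, then look again.

```bash
python3 -m crank '[[0,-4,-3,3,0,0],[0,-9.8,-6.7,7,0,0],[0,-15,-10.5,11,0,0],[0,-19,-14,14,0,0],[0,-19,-14,14,0,0]]'
python3 - <<'E'
from h import *
p,d=vision.read_camera("scene");cv2.imwrite("pics/m5.png",cv2.resize(p[100:330,20:260],None,fx=2.5,fy=2.5))
p,d=vision.read_camera("wrist");cv2.imwrite("pics/w5.png",p)
rows(*pour(31,[106,0,119]))
E
```

```text
t: 8.85
eef_pos: [674.8, -195.0, 201.7]
tcp_rot: [-1.029, 0.003, -1.304]
ft_force: [-0.4, 0.2, -2.7]
opening: 0.169
t 8.95 at [ 675.8 -194.8  202. ] [-59.    0.1 -74.7] j [-0.52  0.5   1.71  0.65  0.64  0.31] F [ 0.9  0.3 -2.2] open 0.165
row [-0.2, -0.3, -0.1] [0.0, -0.0, -0.1] n>= 0.0
```

View pics/m5.png

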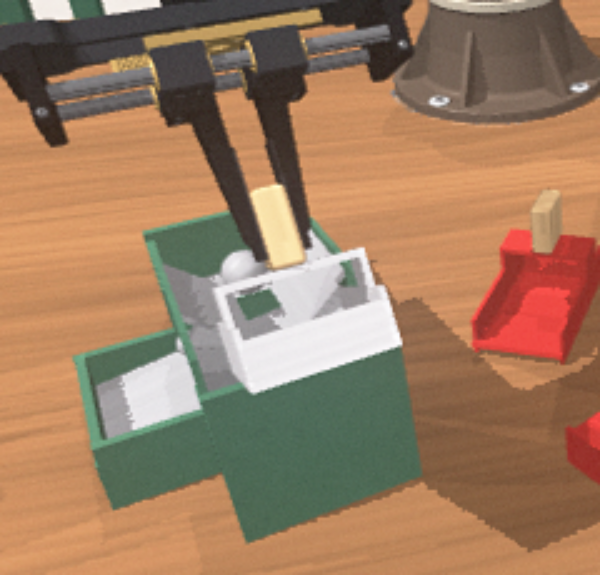

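View pics/w5.png

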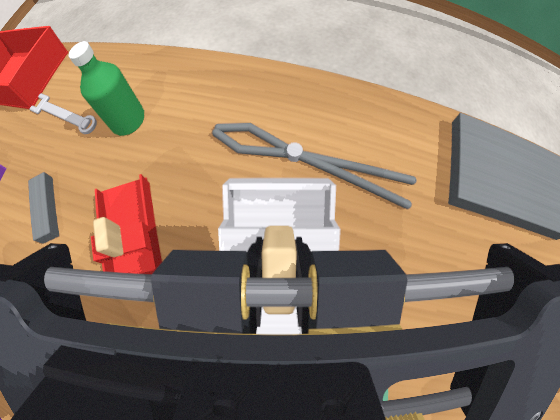

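```bash
python3 -c "
from h import *
seq([(31,[106,0,150]),(15,[106,0,175]),(0,[106,0,175])])" | grep row
```

```text
row [-0.3, -26.9, 15.8] [0.0, -0.0, -0.1] n>= 0.6
row [-0.3, -22.5, 37.6] [-16.0, -0.0, -0.1] n>= 1.9
row [-0.2, 3.0, 39.1] [-31.0, -0.0, -0.1] n>= 3.6
```

```bash
python3 -m crank '[[0,-14,8,0,0,0],[0,-27,16,-2,0,0],[0,-25,27,-8,0,0],[0,-22.5,37.6,-16,0,0],[0,-13,39,-22,0,0]]'
python3 - <<'E'
from h import *
rows(*pour(0,[106,0,175]))
p,d=vision.read_camera("scene");cv2.imwrite("pics/m6.png",cv2.resize(p[100:330,20:260],None,fx=2.5,fy=2.5))
E
```

```text
t: 9.45
eef_pos: [703.6, -188.2, 236.0]
tcp_rot: [-1.418, -0.004, -1.305]
ft_force: [-0.2, -1.1, -2.2]
opening: 0.172
t 9.45 at [ 703.6 -188.2  236. ] [-81.2  -0.3 -74.8] j [-0.39  0.58  1.35  0.1   1.09  0.88] F [-0.2 -1.1 -2.2] open 0.172
row [-1.3, 17.3, 4.0] [-8.8, -0.1, 0.3] n>= 1.0
```

View pics/m6.png

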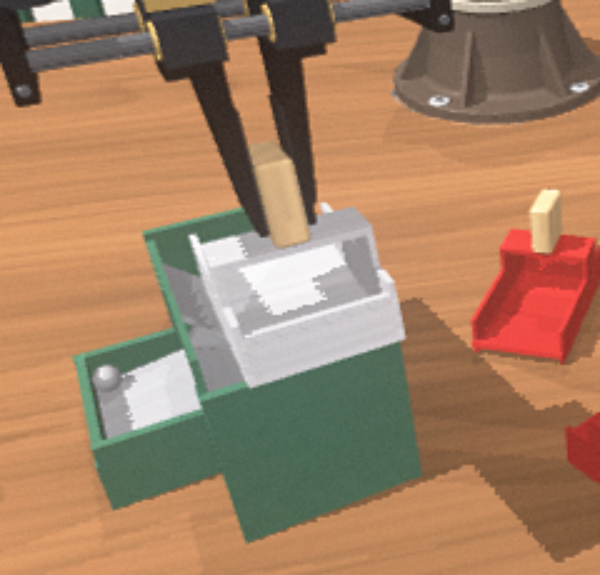

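The small ball is now in the side tray at about (105,378). Next I level the scoop and carry it back to its original free spot.

```bash
python3 -m crank '[[-1,14,4,-6,0,0],[-1,17,4,-8.8,0,0]]'
python3 - <<'E'
from h import *
rows([496.5,101.5,215],[-90,0,-89.6])
E
```

```text
t: 9.7
eef_pos: [711.7, -183.3, 215.3]
tcp_rot: [-1.584, -0.004, -1.303]
ft_force: [-1.2, -0.3, -2.7]
opening: 0.17
t 9.7 at [ 711.7 -183.3  215.3] [-90.8  -0.2 -74.7] j [-0.34  0.66  1.24 -0.01  1.25  0.97] F [-1.2 -0.3 -2.7] open 0.17
row [-331.5, 0.8, -132.3] [0.7, 14.9, 0.3] n>= 7.1
```

```bash
python3 -m crank '[[-15,0,-6,0,1,0],[-45,0,-18,0,2,0],[-80,0,-32,0.3,4,0],[-115,0.5,-46,0.5,5.5,0],[-150,0.5,-60,0.7,7,0.3]]'
python3 - <<'E'
from h import *
rows([496.5,101.5,215],[-90,0,-89.6])
E
```

```text
t: 10.2
eef_pos: [613.7, -53.2, 215.0]
tcp_rot: [-1.572, -0.001, -1.427]
ft_force: [-0.1, 0.6, -2.3]
opening: 0.167
t 10.2 at [613.7 -53.2 215. ] [-90.1  -0.1 -81.8] j [-0.19  0.48  1.58 -0.    1.08  1.23] F [-0.1  0.6 -2.3] open 0.167
row [-169.9, -0.1, -93.9] [0.1, 7.8, 0.1] n>= 3.9
```

```bash
python3 -m crank '[[-32,0,-18,0,2,0],[-65,0,-36,0,3.5,0],[-100,0,-55,0,5,0],[-132,0,-73,0,6.5,0],[-156,0,-86,0,7.5,0]]'
python3 - <<'E'
from h import *
rows([496.5,101.5,100],[-90,0,-89.6])
p,d=vision.read_camera("top");cv2.imwrite("pics/t7.png",p)
E
```

```text
t: 10.7
eef_pos: [505.5, 90.4, 215.2]
tcp_rot: [-1.571, -0.003, -1.559]
ft_force: [0.8, 0.9, -2.2]
opening: 0.165
t 10.7 at [505.5  90.4 215.2] [-90.   -0.2 -89.3] j [ 0.05  0.33  1.83 -0.    0.98  1.61] F [ 0.8  0.9 -2.2] open 0.165
row [-11.5, 115.2, -8.8] [0.0, 0.3, 0.2] n>= 2.3
```

View pics/t7.png

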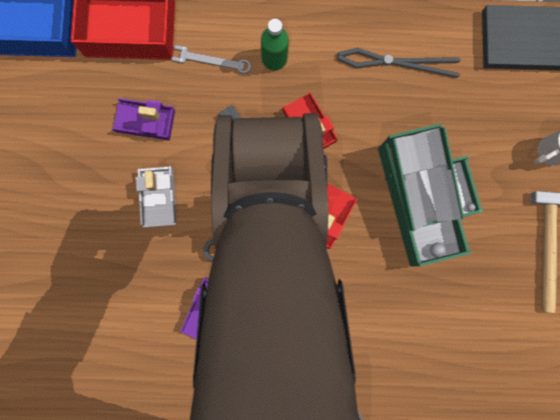

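The top view shows the large ball in the end tray at (438,250) and the small one in the side tray at (473,208). Now I lower the scoop.

```bash
python3 -m crank '[[-8,20,-5,0,0.2,0],[-11.5,55,-8.8,0,0.3,0.2],[-11.5,90,-8.8,0,0.3,0.2],[-11.5,120,-8.8,0,0.3,0.2],[-11.5,138,-8.8,0,0.3,0.2]]'; python3 -c "
from h import *
rows([496.5,101.5,57],[-90.1,0,-89.6])"
```

```text
t: 11.25
eef_pos: [494.6, 103.7, 75.3]
tcp_rot: [-1.574, 0.0, -1.563]
ft_force: [-0.2, -0.1, -1.8]
opening: 0.165
t 11.25 at [494.6 103.7  75.3] [-90.2   0.  -89.6] j [0.08 0.53 1.99 0.   0.63 1.64] F [-0.2 -0.1 -1.8] open 0.165
row [2.2, 18.3, 2.0] [0.1, 0.0, -0.0] n>= 0.4
```

```bash
python3 -m crank '[[0,8,0,0,0,0],[0,14,0,0,0,0],[0,17,0,0.1,0,0],[0,18,0,0.1,0,0],[0,18.3,0,0.1,0,0]]'; python3 -c "
from h import *
rows([494.6,103.7,56.5],[-90.1,0,-89.6])"
```

```text
t: 11.75
eef_pos: [494.9, 103.7, 57.5]
tcp_rot: [-1.571, 0.0, -1.563]
ft_force: [0.5, -0.5, -3.0]
opening: 0.167
t 11.75 at [494.9 103.7  57.5] [-90.    0.  -89.6] j [0.08 0.56 2.   0.   0.59 1.64] F [ 0.5 -0.5 -3. ] open 0.167
row [0.0, 1.0, -0.3] [-0.1, 0.0, -0.0] n>= 0.0
```

```bash
python3 -m crank '[[0,0.6,0,0,0,0],[0,1,0,0,0,0],[0,1.3,0,0,0,0],[0,1.3,0,0,0,0]]'; python3 -c "
from h import *
rows([494.6,103.7,56.5],[-90.1,0,-89.6])"
```

```text
t: 12.15
eef_pos: [495.1, 103.7, 56.6]
tcp_rot: [-1.57, 0.0, -1.563]
ft_force: [-0.7, 0.2, 3.4]
opening: 0.168
t 12.15 at [495.1 103.7  56.6] [-90.    0.  -89.6] j [0.08 0.56 2.   0.   0.58 1.64] F [-0.7  0.2  3.4] open 0.168
row [0.0, 0.1, -0.5] [-0.1, 0.0, -0.0] n>= 0.0
```

The force changed to +3.4 N, so the scoop is on the bench. Release and retreat.

```bash
python3 -m crank '[[0,0,0,0,0,0],[0,0,0,0,0,0],[0,0,0,0,0,0],[0,0,0,0,0,0],[0,0,0,0,0,0]]' 0.6; python3 -m crank '[[0,-10,0,0,0,0],[0,-40,0,0,0,0],[0,-80,0,0,0,0],[0,-120,0,0,0,0],[0,-160,0,0,0,0]]'; python3 -c "
from h import *
rows([400,350,215],[-90,0,-60])"
```

```text
t: 12.65
eef_pos: [495.1, 103.7, 56.6]
tcp_rot: [-1.57, 0.0, -1.563]
ft_force: [0.7, -0.5, -0.4]
opening: 0.533
t: 13.15
eef_pos: [494.6, 103.7, 219.0]
tcp_rot: [-1.57, 0.0, -1.563]
ft_force: [0.7, 0.8, 0.5]
opening: 0.601
t 13.15 at [494.6 103.7 219. ] [-89.9   0.  -89.6] j [0.08 0.32 1.84 0.   0.98 1.64] F [0.7 0.8 0.5] open 0.601
row [-247.0, 4.0, -92.7] [-0.1, -29.6, 0.0] n>= 5.3
```

```bash
python3 -m crank '[[-40,0,-15,0,-6,0],[-90,0,-33,0,-12,0],[-140,0,-52,0,-18,0],[-190,0,-70,0,-24,0],[-230,0,-86,0,-29,0]]'; python3 -m crank '[[-10,0,-4,0,0,0],[-10,0,-4,0,0,0],[-10,0,-4,0,0,0],[-10,0,-4,0,0,0]]'
python3 - <<'E'
from h import *
p,d=vision.read_camera("scene");cv2.imwrite("pics/s9.png",p)
p,D=vision.read_camera("top");cv2.imwrite("pics/t9.png",p)
cal=vision.calibration("top");W=cloud("top",cal,D)
w=W[182:258,236:290].reshape(-1,3);q=w[(w[:,2]>84)&(w[:,2]<98)];print(cv2.minAreaRect(q[:,:2].astype(np.float32)),np.median(q[:,2]))
a=np.radians(15.3)
for uv,z in(((438,250),46),((473,208),22)):
    P=plane("top",cal,uv,z)[0];v=P[:2]-O[:2];print(P.round(),"sorter",(v@np.array([[np.cos(a),-np.sin(a)],[np.sin(a),np.cos(a)]])).round())
print(env.state()["ft_force"])
E
```

```text
t: 13.65
eef_pos: [406.9, 332.0, 219.9]
tcp_rot: [-1.569, -0.0, -1.053]
ft_force: [0.5, 0.2, -0.9]
opening: 0.6
t: 14.05
eef_pos: [399.1, 337.7, 220.2]
tcp_rot: [-1.569, -0.0, -1.055]
ft_force: [-0.6, -0.9, -0.9]
opening: 0.598
((495.92059326171875, 103.39168548583984), (15.282173156738281, 33.931060791015625), 87.80660247802734) 90.2093853241264
[ 411. -267.   46.] sorter [-116.   -0.]
[ 506. -353.   22.] sorter [ -48. -108.]
[ 0.03052556  0.16337884 -0.43269212]
```

View pics/s9.png

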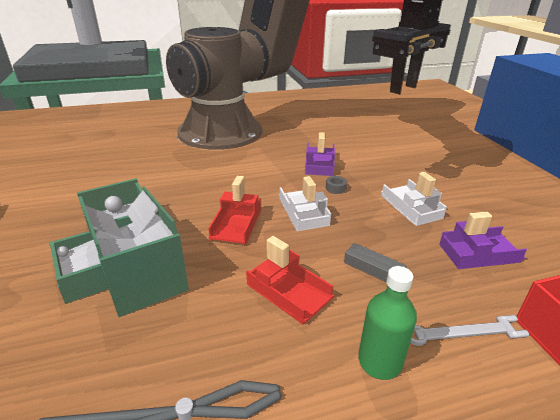

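View pics/t9.png

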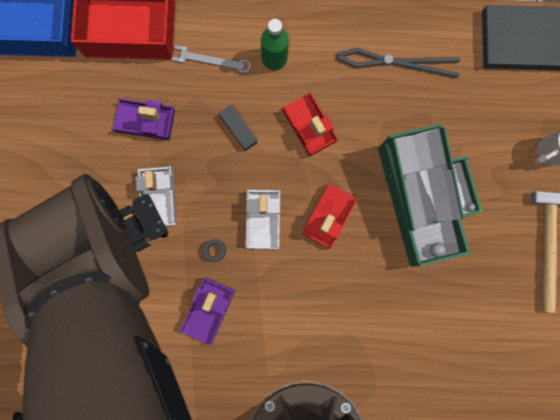

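The scoop stands upright and empty at (263,218) in the top view. The large ball is in the end tray, the small ball is in the side tray, and the arm is clear of everything.

```bash
python3 -c "
from cell import job
print(job.job_done())"
```

```text
the job is handed in; nothing more can be done
None
```

I picked up the grey scoop that held the two balls by its wooden grip and carried it level to the sorter. I tipped it over the closed upper end, to about 31 degrees. The empty scoop is back upright near its original spot and released, and I handed the job in at about 14 s, with the arm clear of everything.

Last checks:
- **Large ball:** in the end tray, at about sorter (-116, 0) mm.
- **Small ball:** in the side tray, at about sorter (-48, -108) mm.
- **Scoop:** grip top measured 90 mm high, as it should be when standing flat. It stands 2–3 mm from where it began.
- **Forces:** the wrist force in the readings after each move never went above about 5 N.

None of these checks failed or disagreed.

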